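Park the castored jar caddy against its end stop

TASK

The jar caddy stands with its castors askew: push it along by its bar, wheels on the desk, until all four castors trail straight while its nose is still outside the parking bay. Then steer it in between the rails, press it against the sprung end stop at about 10 newtons for a good half second (never over 20, and no hard rubbing on the rails), ease off and let go, leaving it parked in the bay with the castors still straight. Keep the jar upright on the deck and leave the other things alone.

Things in the scene. Friction and masses are not known exactly. Their poses are not given: they have to be found in the camera images.
- caddy: Jar caddy, 0.7 kg: plywood deck, steel lip, four swivel castors. Origin: on the desk (z = 0) below the deck; x points to its nose (the front, away from the push bar), y left, z up. Deck spans x -50 to +54 mm, y -52 to +52 mm, height 30 to 40 mm (lip to 48 mm). Driven nose first about 40 mm along its own x, its castors swing into trail by themselves; one that faces forward needs longer or a sideways move first.
- caddy_bar (a point): Centre of the caddy's push bar: a black bar 90 mm long (along the caddy's y), 14 mm thick (along its x) and 16 mm high, at x -40 mm, height 165 mm (bar 157 to 173 mm), on two thin uprights at y +-40 mm. Pinch it from above across its 14 mm (a mere shove at bar height tips the caddy). Jar top: 127 mm.
- caddy_nose (a point): Middle of the caddy's front deck edge (x +54 mm, y 0, height 35 mm), which meets the end stop's buffer.
- jar: White screw-lid sample jar, 74 mm diameter, 87 mm high, about 0.2 kg, standing loose on the caddy's deck inside the lip, about 13 mm ahead of the caddy's origin. Origin: centre of its underside; z up.
- end_stop: Fixed grey block 24x70x58 mm at the back of the bay. Origin: centre of its underside; x is the driving-in direction, y left. Its rubber buffer (50 mm wide, centre height 38 mm) is set by a screw: face at x -34 to -52 mm, different each time and NOT reported: find it by feel. The buffer gives 3.5 N per mm over 8 mm, then is solid; it pushes the caddy back if let go under load.
- rails: The bay's two fixed aluminium guide rails, 46 mm high, same origin and axes as end_stop. Inner faces at y +-56 mm (4 mm clear each side of the deck), from x +12 mm to x -79 mm; from there flared lead-ins open outward to the mouth at x -98 mm.
- spare_jar: Bystander: another sample jar, like the one on the caddy, standing on the desk. Origin: centre of its underside.
- tall_carton: Bystander: upright carton 68 x 69 x 170 mm. Origin: centre of its underside.
- castor_fl (a joint): Swivel angle of the front left castor about the vertical, rad, counter-clockwise positive from above (axes at caddy x +-32, y +-32 mm; wheels 22 mm, axle offset 8 mm): 0 when its wheel trails straight behind the swivel axis (toward the push bar); starts 1.0 to 2.2 to one side or the other; turns freely and counts on past pi (a whole turn either way, +-6.28, is straight again).
- castor_fr (a joint): Swivel angle of the front right castor about the vertical, rad, counter-clockwise positive from above (axes at caddy x +-32, y +-32 mm; wheels 22 mm, axle offset 8 mm): 0 when its wheel trails straight behind the swivel axis (toward the push bar); starts 1.0 to 2.2 to one side or the other; turns freely and counts on past pi (a whole turn either way, +-6.28, is straight again).
- castor_rl (a joint): Swivel angle of the rear left castor about the vertical, rad, counter-clockwise positive from above (axes at caddy x +-32, y +-32 mm; wheels 22 mm, axle offset 8 mm): 0 when its wheel trails straight behind the swivel axis (toward the push bar); starts 1.0 to 2.2 to one side or the other; turns freely and counts on past pi (a whole turn either way, +-6.28, is straight again).
- castor_rr (a joint): Swivel angle of the rear right castor about the vertical, rad, counter-clockwise positive from above (axes at caddy x +-32, y +-32 mm; wheels 22 mm, axle offset 8 mm): 0 when its wheel trails straight behind the swivel axis (toward the push bar); starts 1.0 to 2.2 to one side or the other; turns freely and counts on past pi (a whole turn either way, +-6.28, is straight again).
There are look-alikes about, which are no part of the job. Leave any brown look-alike of the end_stop alone.

How it is judged:
On the way, in this order (a step that is already met when the one before it is completed fails the run):
1. all four castors trail straight (within 0.35 rad) while the nose is still outside the bay (at most 8 mm into its flared mouth) ((value of joint castor_fl between -0.35 and 0.35 rad or value of joint castor_fl between 5.9332 and 6.6332 rad or value of joint castor_fl between -6.6332 and -5.9332 rad) and (value of joint castor_fr between -0.35 and 0.35 rad or value of joint castor_fr between 5.9332 and 6.6332 rad or value of joint castor_fr between -6.6332 and -5.9332 rad) and (value of joint castor_rl between -0.35 and 0.35 rad or value of joint castor_rl between 5.9332 and 6.6332 rad or value of joint castor_rl between -6.6332 and -5.9332 rad) and (value of joint castor_rr between -0.35 and 0.35 rad or value of joint castor_rr between 5.9332 and 6.6332 rad or value of joint castor_rr between -6.6332 and -5.9332 rad) and x of caddy_nose in the frame of end_stop below -0.09 m), for 0.1 s.
2. the caddy is inside the bay and pressed against the end stop with more than 5 N for 0.4 s (contact force between caddy and end_stop above 5 N and x of caddy_nose in the frame of end_stop above -0.06 m), for 0.4 s.
At the end, for the whole second after the job is handed in: The caddy stands at rest and released between the rails: nose at most 66 mm in front of the end stop's origin (at least 32 mm inside the mouth), within 10 mm of the bay's centre line and 0.12 rad of its direction, all castors within 0.5 rad of trailing straight, the jar upright on its deck (x of caddy_nose in the frame of end_stop above -0.066 m and y of caddy_nose in the frame of end_stop between -0.01 and 0.01 m and angle between the x axis of caddy and the x axis of end_stop, either way round below 0.12 rad and linear speed of caddy below 0.01 m/s and (value of joint castor_fl between -0.5 and 0.5 rad or value of joint castor_fl between 5.7832 and 6.7832 rad or value of joint castor_fl between -6.7832 and -5.7832 rad) and (value of joint castor_fr between -0.5 and 0.5 rad or value of joint castor_fr between 5.7832 and 6.7832 rad or value of joint castor_fr between -6.7832 and -5.7832 rad) and (value of joint castor_rl between -0.5 and 0.5 rad or value of joint castor_rl between 5.7832 and 6.7832 rad or value of joint castor_rl between -6.7832 and -5.7832 rad) and (value of joint castor_rr between -0.5 and 0.5 rad or value of joint castor_rr between 5.7832 and 6.7832 rad or value of joint castor_rr between -6.7832 and -5.7832 rad) and z of jar in the frame of caddy between 0.034 and 0.046 m and angle between jar's own z axis and vertical below 0.1 rad and angle between caddy's own z axis and vertical below 0.05 rad and contact force between the fingers and caddy below 0.1 N); the robot touches nothing.
It fails at once if the caddy presses on the end stop with more than 20 N (contact force between caddy and end_stop above 20 N).
It fails at once if the caddy presses on the rails with more than 15 N (contact force between caddy and rails above 15 N).
It fails at once if the caddy is lifted or tipped off its wheels (10 mm, 0.15 rad) (height (world z) of caddy above 0.01 m or angle between caddy's own z axis and vertical above 0.15 rad).
It fails at once if the jar on the caddy tips (0.35 rad) (angle between jar's own z axis and vertical above 0.35 rad).
It fails at once if the spare jar or the tall carton is moved more than 20 mm (distance of any of spare_jar, tall_carton from where it was at the start of the episode above 0.02 m).
It also fails if it takes over 72 s, if anything falls off the work surface, if the arm or the gripper's body presses on something with over 40 N, if the wrist force passes 120 N, or if a joint passes its speed limit or range.

ROBOT

A 6-joint arm with a two-finger parallel gripper is mounted at the origin on the work surface; the furniture and walls round the work are solid. World frame = base frame: x ahead of the robot, y to its left, z up, the work surface at z = 0. Lengths are in m, angles in rad, forces in N, time in s.
With the tool pointing down it reaches from about 0.3 to 0.775 m from the base axis. Payload 14.6 kg.
Tool frame: the origin (TCP) lies between the finger pads; the fingertips stand 14 mm ahead of it and the grasp point (between the pads) lies 5 mm behind it; z points along the fingers, y is the direction in which the jaws open and shut (so a half turn about z gives the same grasp; the last joint's range is limited). The gripper opens to 94 mm and grips with 3 to 60 N. Pads are 16 mm wide; open, the fingers measure 119 mm over their backs; the gripper's body (75 mm by 177 mm) begins 78 mm behind the grasp point.
Start: joints at [-1.395, 0.3, 1.521, -0, 1.321, -0.067], TCP at [0.132, -0.534, 0.219] pointing down, gripper open.
Joint ranges: [-3.03, 3.03], [-0.79, 2.21], [0.23, 2.52], [-1.04, 4.18], [0, 3.07], [-2.55, 2.55]. Speed limits (rad/s): [2.22, 2.22, 2.57, 3.14, 3.14, 3.14].

INTERFACE

Orientations are given as a unit quaternion [w, x, y, z].
In Python, from station import bot, viewer gives the robot as it stands. The module is installed in compiled form; this text tells all that it offers.
- The arm moves only by the shell command python3 -m creep 'ROWS' [FORCE]. ROWS is JSON, a list of rows, each an object with "rot": the turn, a rotation vector about the tool's x, y, z in rad, a list of three; "slide": the shift along the tool's x, y, z in units of 25 mm (1.0 is 25 mm), a list of three; "gripper": the finger opening in mm, from 0 to 94. A call has 1 to 10 rows; each row shifts and turns the commanded pose from where the row before left it, along the tool's axes as they then stand; what a row does not reach is not made up. A row lasts 1/8 s, in which the tool goes at most 62.5 mm and 10.7 degrees, less where a joint would pass 70% of its speed; a pose out of reach is approached as far as the arm can. A call is refused whole if a number of a shift passes 1 or a number of a turn 0.188, either way. A call with a gripper value outside its range is refused whole. The fingers move at their own pace and stop on an object; FORCE is the grip in N (left out, the last holds). Time passes only in rows, so rows that do not move let the fingers close. It gives the time, the measured TCP pose, the force and the opening at its end, in the units of the state.
- bot.state(): the state, without advancing time (a new reading comes with each control period).
- viewer.capture(name): name is "scene" or "top" or "wrist"; returns the picture (420x560x3 uint8, red, green, blue); there is no depth.
- viewer.calibration(name): a dict with "fx", "fy", "cx", "cy" (pixels), "cam_to_world" (4x4, takes a point from camera to world coordinates); the wrist camera has in their place "mount" (4x4, takes a point from camera to tool coordinates, whose origin is the TCP and whose axes are the flange's). Camera axes: x right, y down, z forward; pixel columns grow to the right and rows downward; lengths in m; the calibration is good to about 2 mm. A picture is of the moment at which its call begins: read the wrist's pose just before it. calibration takes no time and is no camera call.
- bot.hand_in(): hands the job in, once; it reports no verdict.
The state is a dict: "clock": time; "qpos": joint angles; "dq": joint speeds; "joint_efforts": joint torques, N m; "eef_pos": TCP position; "ee_rot": TCP orientation; "force": force on the tool from outside, world axes, zero at the start; "ft_torque": the same for the moment, N m; "grip_width": finger opening in m.
Only numpy, scipy, OpenCV 4.12 (cv2) and the standard library are available. Lean on these libraries where they do the work, as an engineer would, in place of code of your own. Each camera call takes 0.05 s, during which the arm holds its last target.

## Working session

There is one attempt and no reset: what is moved stays moved. The work goes in short steps, Python scripts to look and compute and a shell command to move; the robot and the scene stay as the last step left them, time stands still between calls to the robot, and variables do not carry over. Pictures are saved under pics/ and viewed, and the job is handed in when it is done.

```bash
mkdir -p pics; python3 - <<'E'
from station import bot, viewer
import cv2
print(bot.state())
for n in ("scene","top","wrist"):
    im=viewer.capture(n); cv2.imwrite(f"pics/{n}0.png",im[:,:,::-1]); print(n,viewer.calibration(n))
E
```

```text
{'clock': 0.0, 'qpos': array([-1.39460326e+00,  3.00482124e-01,  1.52159952e+00,  3.20116444e-07,
        1.32066413e+00, -6.66033618e-02]), 'dq': array([-0.00010747, -0.00052975,  0.00093714, -0.00093881, -0.00202202,
        0.00144238]), 'joint_efforts': array([ 1.87913953e-03, -5.31806266e+01, -3.52738452e+01,  7.09070242e-02,
        2.43754894e-02, -1.05588877e-04]), 'eef_pos': array([ 0.13218223, -0.53362729,  0.21887247]), 'ee_rot': array([-5.75703077e-04,  9.92640122e-01,  1.21100190e-01, -3.14218879e-05]), 'force': array([ 0.06938612, -0.45441373,  0.29235346]), 'ft_torque': array([ 0.0217103 , -0.03464275,  0.03199381]), 'grip_width': 0.094383642834016}
scene {'fx': 519.3480780180427, 'fy': 519.3480780180427, 'cx': 275.1973682680089, 'cy': 209.1658132858225, 'cam_to_world': array([[-0.59460275, -0.61877565,  0.51338511, -0.03515567],
       [-0.80387924,  0.46946012, -0.36521961,  0.34464859],
       [-0.01502483, -0.62986021, -0.77656318,  0.93283004],
       [ 0.        ,  0.        ,  0.        ,  1.        ]])}
top {'fx': 509.36046178344316, 'fy': 509.36046178344316, 'cx': 276.00218650330714, 'cy': 207.9893543725631, 'cam_to_world': array([[ 0.02244075, -0.99114856,  0.13084701,  0.39127768],
       [-0.99973785, -0.02284216, -0.00156752, -0.0126836 ],
       [ 0.00454248, -0.13077753, -0.99140133,  1.20133674],
       [ 0.        ,  0.        ,  0.        ,  1.        ]])}
wrist {'fx': 304.5045075942397, 'fy': 304.5045075942397, 'cx': 276.7591279715274, 'cy': 209.84200456645888, 'mount': array([[ 4.03371902e-04, -9.64096249e-01, -2.65552743e-01,
         7.72927445e-02],
       [ 9.99999904e-01,  4.34329558e-04, -5.78553029e-05,
         1.05421259e-03],
       [ 1.71115486e-04, -2.65552694e-01,  9.64096332e-01,
        -1.64689283e-01],
       [ 0.00000000e+00,  0.00000000e+00,  0.00000000e+00,
         1.00000000e+00]])}
```

View pics/scene0.png

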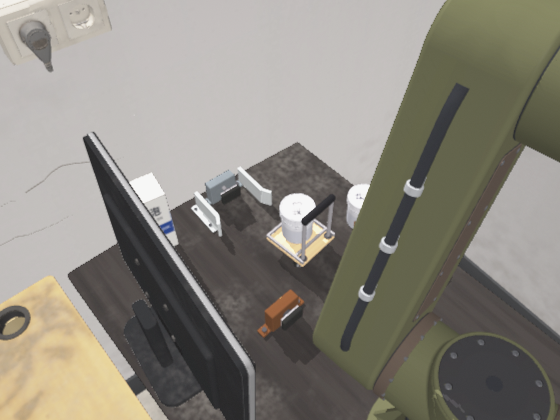

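View pics/top0.png

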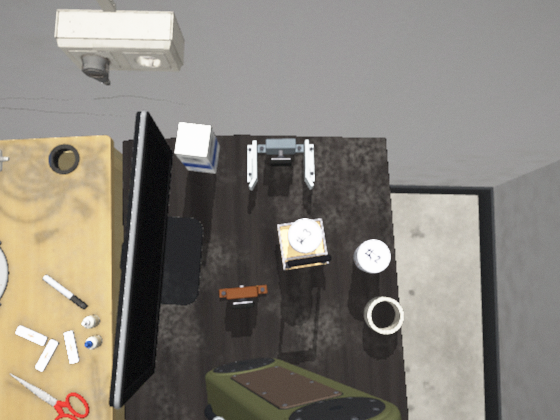

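View pics/wrist0.png

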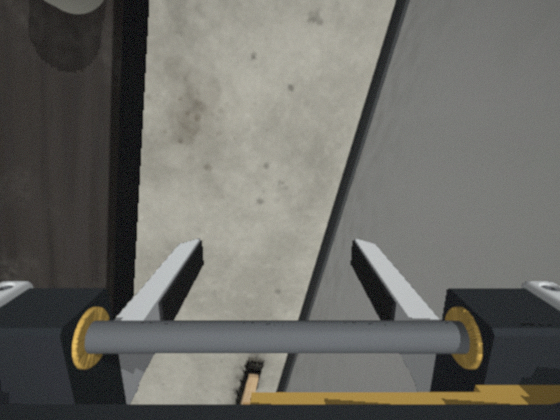

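The top view shows the caddy at (303,243) with its nose up-image and its black bar at (308,261). The grey end stop is at (281,145), with rails at (252,165) and (310,165). Similar-looking things:
- The brown block at (243,293) resembles the end stop. I'm leaving it alone.
- The jar at (373,256) is the spare. The jar on the deck at (305,236) is the one to keep upright.
- The cup at (384,315) is another round white object.
- The carton is at (196,146).

Next is a close crop to check this.

```bash
python3 - <<'E'
import cv2
im=cv2.imread("pics/top0.png")
cv2.imwrite("pics/topcrop.png",cv2.resize(im[125:280,225:345],None,fx=5,fy=5,interpolation=cv2.INTER_CUBIC)[:, :600][:775])
c=im[125:280,225:345]; cv2.imwrite("pics/topcrop.png",cv2.resize(c,None,fx=3.8,fy=3.8,interpolation=cv2.INTER_CUBIC))
im=cv2.imread("pics/scene0.png")
cv2.imwrite("pics/scenecrop.png",cv2.resize(im[160:280,180:360],None,fx=4.4,fy=4.4,interpolation=cv2.INTER_CUBIC))
E
```

```text
(no output)
```

View pics/topcrop.png

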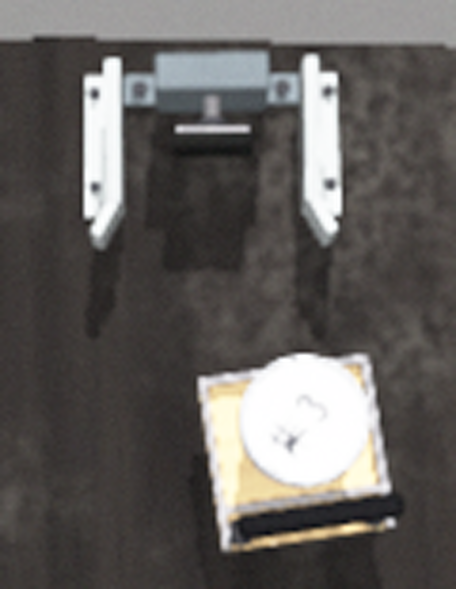

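View pics/scenecrop.png

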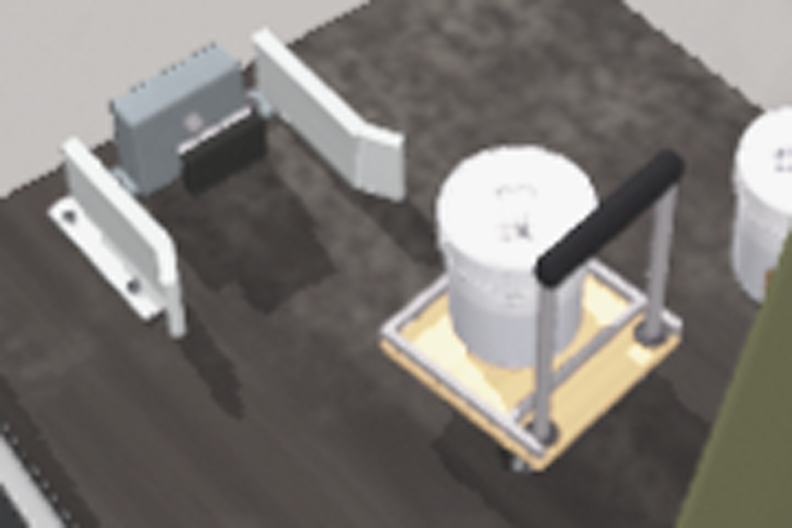

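The crop confirms the choice: the grey stop with its buffer is in the white-railed bay, and the caddy holds the jar and the black bar at its rear. Now I'll cast rays to get positions.

```bash
cat > h.py <<'E'
import numpy as np
from station import bot, viewer
def ray(cal,u,v,z):
    T=cal["cam_to_world"]; d=T[:3,:3]@np.array([(u-cal["cx"])/cal["fx"],(v-cal["cy"])/cal["fy"],1]); o=T[:3,3]
    return o+d*(z-o[2])/d[2]
E
python3 - <<'E'
from h import *
c=viewer.calibration("top"); s=viewer.calibration("scene")
np.set_printoptions(precision=4,suppress=True)
T=lambda x,y,z:ray(c,225+x/3.8,125+y/3.8,z)
S=lambda x,y,z:ray(s,180+x/4.4,160+y/4.4,z)
print("rail L",T(121,60,.046),T(122,205,.046),"R",T(304,60,.046),T(303,205,.046))
print("railS L",S(70,143,.046),S(165,240,.046),"R",S(262,32,.046),S(360,135,.046))
print("mouth",T(96,243,.046),T(330,241,.046))
print("block",T(155,52,.058),T(268,52,.058),T(268,88,.058),T(157,88,.058))
print("blockS",S(113,103,.058),S(215,45,.058),S(243,66,.058),S(140,125,.058))
P=[T(198,378,.048),T(367,354,.048),T(396,525,.048),T(222,550,.048)]
print("deck",P,np.mean(P,0))
print("deckS",S(382,333,.048),S(540,462,.04),S(682,325,.048))
print("bar",T(235,526,.165),T(404,503,.165))
print("barS",S(548,265,.165),S(672,163,.165))
print("jar",T(305,420,.127),"jarS",S(518,195,.127), 'spare',ray(c,373,256,.087),'carton',ray(c,195,140,.17))
E
```

```text
rail L [0.7005 0.0336 0.046 ] [0.6103 0.0305 0.046 ] R [ 0.7031 -0.0785  0.046 ] [ 0.6128 -0.0792  0.046 ]
railS L [0.6987 0.0417 0.046 ] [0.6152 0.037  0.046 ] R [ 0.7041 -0.0811  0.046 ] [ 0.6128 -0.0803  0.046 ]
mouth [0.5865 0.0456 0.046 ] [ 0.5911 -0.0959  0.046 ]
block [0.7027 0.0127 0.058 ] [ 0.7044 -0.0559  0.058 ] [ 0.682  -0.0563  0.058 ] [0.6804 0.0109 0.058 ]
blockS [0.6989 0.014  0.058 ] [ 0.7013 -0.0503  0.058 ] [ 0.6798 -0.0537  0.058 ] [0.6776 0.011  0.058 ]
deck [array([ 0.5058, -0.0179,  0.048 ]), array([ 0.5225, -0.1189,  0.048 ]), array([ 0.4209, -0.1372,  0.048 ]), array([ 0.4039, -0.0343,  0.048 ])] [ 0.4633 -0.0771  0.048 ]
deckS [ 0.5026 -0.0146  0.048 ] [ 0.4037 -0.0329  0.04  ] [ 0.4197 -0.1321  0.048 ]
bar [ 0.4155 -0.0388  0.165 ] [ 0.4297 -0.1287  0.165 ]
barS [ 0.4179 -0.0443  0.165 ] [ 0.4294 -0.1232  0.165 ]
jar [ 0.4758 -0.0775  0.127 ] jarS [ 0.4803 -0.0779  0.127 ] spare [ 0.4376 -0.2284  0.087 ] carton [0.6659 0.1571 0.17  ]
```

```bash
python3 -m creep '[{"rot":[0,0,-0.186],"slide":[0,0,0],"gripper":60},{"rot":[0,0,-0.186],"slide":[0,0,0],"gripper":60},{"rot":[0,0,-0.186],"slide":[0,0,0],"gripper":60},{"rot":[0,0,-0.186],"slide":[0,0,0],"gripper":60},{"rot":[0,0,-0.186],"slide":[0,0,0],"gripper":60},{"rot":[0,0,-0.186],"slide":[0,0,0],"gripper":60},{"rot":[0,0,-0.186],"slide":[0,0,0],"gripper":60},{"rot":[0,0,-0.186],"slide":[0,0,0],"gripper":60}]'
cat >> h.py <<'E'
from scipy.spatial.transform import Rotation as R
def rep(target=None,yaw=None):
    s=bot.state(); q=s["ee_rot"]; M=R.from_quat([q[1],q[2],q[3],q[0]]).as_matrix(); p=s["eef_pos"]
    yy=np.arctan2(M[1,1],M[0,1])
    np.set_printoptions(precision=4,suppress=True)
    print("t",s["clock"],"p",p,"yawY",round(yy,4),"tilt",M[:2,2],"F",s["force"],"Tq",s["ft_torque"],"w",s["grip_width"])
    if target is not None:
        print("slide units",M.T@(np.array(target)-p)/.025, "rotz", None if yaw is None else -(yaw-yy))
E
python3 - <<'E'
from h import *
rep((.4225,-.084,.219),.163)
c=viewer.calibration("top")
for u,v in((219,290),(267,288),(267,300),(219,302)): print(ray(c,u,v,.05))
E
```

```text
clock: 1.15
eef_pos: [0.1322, -0.5338, 0.2192]
ee_rot: [-0.0, 0.646, 0.763, 0.0]
force: [0.3, -0.4, 0.1]
grip_width: 0.0598
t 1.15 p [ 0.1322 -0.5338  0.2192] yawY 0.1661 tilt [-0.0001  0.0005] F [ 0.2835 -0.3951  0.1086] Tq [-0.0543 -0.1401  0.0537] w 0.059781704296336516
slide units [15.8226 14.4273  0.0164] rotz 0.003113209235305836
[0.3558 0.1085 0.05  ]
[0.3626 0.0016 0.05  ]
[0.3362 0.0009 0.05  ]
[0.3294 0.1075 0.05  ]
```

```bash
python3 -m creep '[{"rot":[0,0,0],"slide":[1,0.9,0],"gripper":60},{"rot":[0,0,0],"slide":[1,0.9,0],"gripper":60},{"rot":[0,0,0],"slide":[1,0.9,0],"gripper":60},{"rot":[0,0,0],"slide":[1,0.9,0],"gripper":60},{"rot":[0,0,0],"slide":[1,0.9,0],"gripper":60},{"rot":[0,0,0],"slide":[1,0.9,0],"gripper":60},{"rot":[0,0,0],"slide":[1,0.9,0],"gripper":60}]'
python3 -m creep '[{"rot":[0,0,0],"slide":[1,0.9,0],"gripper":60},{"rot":[0,0,0],"slide":[1,0.9,0],"gripper":60},{"rot":[0,0,0],"slide":[1,0.9,0],"gripper":60},{"rot":[0,0,0],"slide":[1,0.9,0],"gripper":60},{"rot":[0,0,0],"slide":[1,0.9,0],"gripper":60},{"rot":[0,0,0],"slide":[0.8,0.9,0],"gripper":60},{"rot":[0,0,0],"slide":[0,0,0],"gripper":60}]'
python3 - <<'E'
from h import *
import cv2
rep((.4225,-.084,.219),.163)
for n in ("wrist","scene"): cv2.imwrite(f"pics/{n}1.png",viewer.capture(n)[:,:,::-1])
E
```

```text
clock: 2.02
eef_pos: [0.2603, -0.335, 0.2194]
ee_rot: [-0.0, 0.648, 0.761, 0.0]
force: [-0.2, -0.4, 0.3]
grip_width: 0.0602
clock: 2.9
eef_pos: [0.3706, -0.1703, 0.2193]
ee_rot: [-0.0, 0.647, 0.762, 0.0]
force: [0.5, 0.0, 0.0]
grip_width: 0.06
t 2.9 p [ 0.3706 -0.1703  0.2193] yawY 0.1624 tilt [-0.0002  0.0002] F [0.4669 0.0296 0.015 ] Tq [-0.0352 -0.062  -0.0098] w 0.06001433780632617
slide units [3.0689 2.607  0.0135] rotz -0.0005738670354349662
```

View pics/wrist1.png

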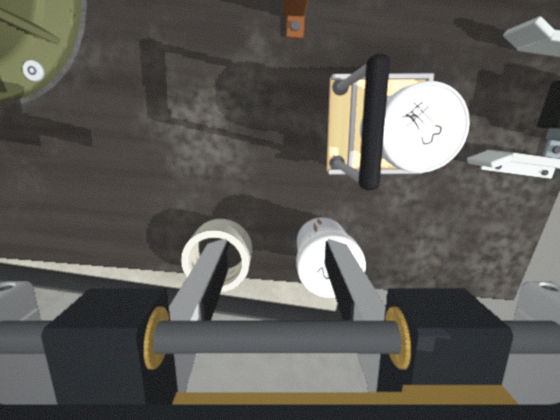

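View pics/scene1.png

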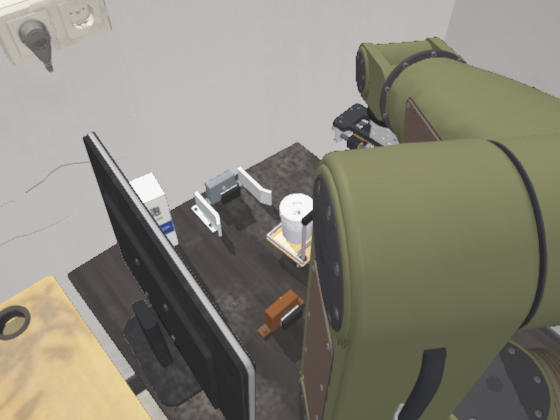

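The wrist view shows the bar from (378,60) to (370,188), with the jar in front of it at (425,125). I'll use this view to cross-check the bar position.

```bash
cat >> h.py <<'E'
def wray(u,v,z,p=None,q=None):
    s=bot.state(); c=viewer.calibration("wrist")
    q=s["ee_rot"]; M=np.eye(4); M[:3,:3]=R.from_quat([q[1],q[2],q[3],q[0]]).as_matrix(); M[:3,3]=s["eef_pos"]
    return ray(dict(c,cam_to_world=M@c["mount"]),u,v,z)
E
python3 - <<'E'
from h import *
a,b=wray(378,56,.165),wray(370,189,.165)
np.set_printoptions(precision=4,suppress=True)
print(a,b,(a+b)/2, np.arctan2(a[0]-b[0],b[1]-a[1])); d=a-b; print(np.linalg.norm(d),np.arctan2(-d[0],d[1]))
E
```

```text
[ 0.4161 -0.0419  0.165 ] [ 0.4322 -0.1291  0.165 ] [ 0.4241 -0.0855  0.165 ] -2.9582752670737147
0.08868634250173266 0.18331738651607835
```

```bash
python3 -m creep '[{"rot":[0,0,0],"slide":[0.9,0.7,0],"gripper":50},{"rot":[0,0,0],"slide":[0.9,0.7,0],"gripper":50},{"rot":[0,0,0],"slide":[0.7,0.7,0],"gripper":50},{"rot":[0,0,0],"slide":[0.5,0.5,0],"gripper":50},{"rot":[0,0,0],"slide":[0,0,0],"gripper":50}]'
python3 - <<'E'
from h import *
import cv2
rep((.423,-.0845,.219),.168)
for n in ("wrist",): cv2.imwrite(f"pics/{n}2.png",viewer.capture(n)[:,:,::-1])
E
```

```text
clock: 3.62
eef_pos: [0.4222, -0.0872, 0.2193]
ee_rot: [-0.0, 0.648, 0.761, -0.0]
force: [-0.5, 0.2, -0.0]
grip_width: 0.0497
t 3.625 p [ 0.4222 -0.0872  0.2193] yawY 0.1604 tilt [-0.0003  0.    ] F [-0.502   0.214  -0.0414] Tq [-0.0491 -0.0779  0.0272] w 0.04972569262492335
slide units [0.1003 0.0497 0.0119] rotz -0.007558462850423803
```

View pics/wrist2.png

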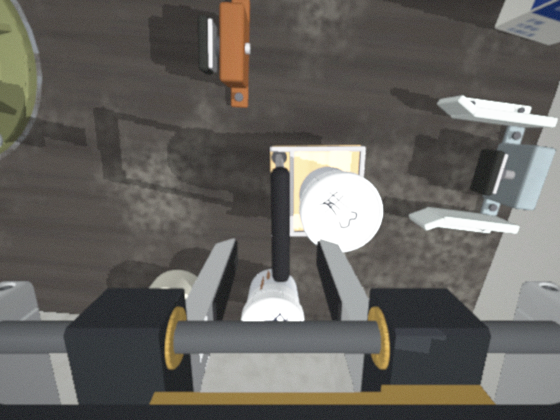

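```bash
python3 - <<'E'
from h import *
a,b=wray(280,169,.165),wray(281,282,.165); d=a-b
print(a,b,(a+b)/2,np.linalg.norm(d),np.arctan2(-d[0],d[1]))
for u,v in((441,103),(413,217),(555,122),(517,230)): print(wray(u,v,.046))
E
python3 -m creep '[{"rot":[0,0,0],"slide":[0.1,0.05,0.4],"gripper":50},{"rot":[0,0,0],"slide":[0,0,0.5],"gripper":50},{"rot":[0,0,0],"slide":[0,0,0.5],"gripper":50},{"rot":[0,0,0],"slide":[0,0,0.5],"gripper":50},{"rot":[0,0,0],"slide":[0,0,0.4],"gripper":50},{"rot":[0,0,0],"slide":[0,0,0],"gripper":50}]'
python3 - <<'E'
from h import *
rep((.423,-.0845,.160),.168)
E
```

```text
[ 0.41689649 -0.04133278  0.165     ] [ 0.43234477 -0.13021482  0.165     ] [ 0.42462063 -0.0857738   0.165     ] 0.09021455533879394 0.1720874705921508
[0.57629482 0.03822846 0.046     ]
[ 0.58189514 -0.08743038  0.046     ]
[0.70206487 0.03916405 0.046     ]
[ 0.70667415 -0.08335582  0.046     ]
clock: 4.42
eef_pos: [0.4228, -0.0842, 0.1612]
ee_rot: [-0.001, 0.648, 0.761, -0.0]
force: [-0.2, 0.8, 0.3]
grip_width: 0.0499
t 4.425 p [ 0.4228 -0.0842  0.1612] yawY 0.1601 tilt [-0.0013  0.0004] F [-0.1573  0.7989  0.3042] Tq [-0.0205 -0.0431  0.0212] w 0.049948796924889585
slide units [-0.0129  0.0064  0.049 ] rotz -0.007945272596261821
```

```bash
python3 -m creep '[{"rot":[0,0,-0.01],"slide":[0,0.05,0],"gripper":30},{"rot":[0,0,0],"slide":[0,0,0],"gripper":18},{"rot":[0,0,0],"slide":[0,0,0],"gripper":10},{"rot":[0,0,0],"slide":[0,0,0],"gripper":5},{"rot":[0,0,0],"slide":[0,0,0],"gripper":5},{"rot":[0,0,0],"slide":[0,0,0],"gripper":5}]' 40
python3 - <<'E'
from h import *
import cv2
rep()
for n in ("wrist","top"): cv2.imwrite(f"pics/{n}3.png",viewer.capture(n)[:,:,::-1])
E
```

```text
clock: 5.18
eef_pos: [0.4243, -0.0841, 0.162]
ee_rot: [0.0, 0.645, 0.765, 0.0]
force: [0.1, -0.1, 1.2]
grip_width: 0.014
t 5.175 p [ 0.4243 -0.0841  0.162 ] yawY 0.17 tilt [ 0.0002 -0.0001] F [ 0.1394 -0.0742  1.216 ] Tq [-0.1199 -0.0648 -0.0236] w 0.013989868726367436
```

View pics/wrist3.png

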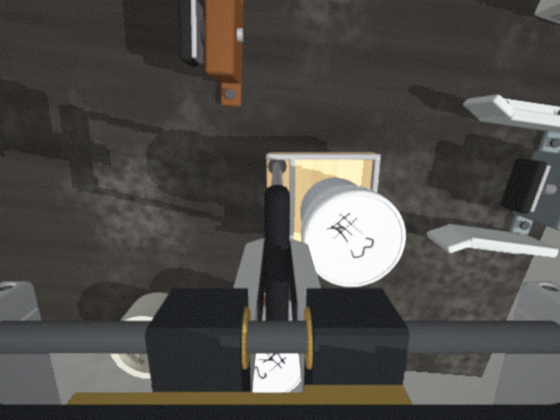

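View pics/top3.png

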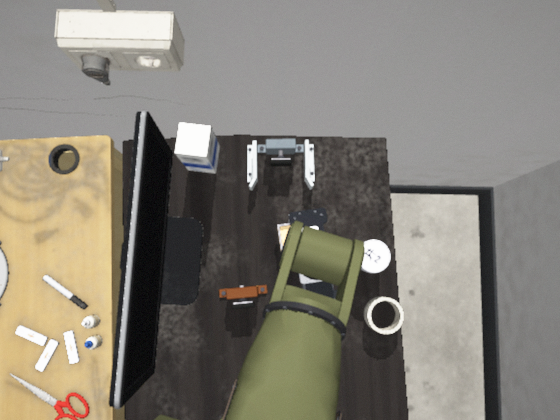

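The bar is held, with the opening at 14.0 mm. The plan has three parts: about 25 mm forward to start the castors trailing, then a shift left while turning to the bay heading, then straight on.

```bash
python3 -m creep '[{"rot":[0,0,0],"slide":[0,0.1,0],"gripper":5},{"rot":[0,0,0],"slide":[0,0.2,0],"gripper":5},{"rot":[0,0,0],"slide":[0,0.2,0],"gripper":5},{"rot":[0,0,0],"slide":[0,0.2,0],"gripper":5},{"rot":[0,0,0],"slide":[0,0.2,0],"gripper":5},{"rot":[0,0,0],"slide":[0,0.1,0],"gripper":5}]'
python3 - <<'E'
from h import *
rep((.458,-.0287,.162),.027)
E
```

```text
clock: 6.02
eef_pos: [0.4494, -0.0798, 0.162]
ee_rot: [0.0, 0.644, 0.765, 0.0]
force: [-1.9, -0.9, 6.1]
grip_width: 0.0133
t 6.025 p [ 0.4494 -0.0798  0.162 ] yawY 0.1702 tilt [ 0.0003 -0.0001] F [-1.8927 -0.9431  6.091 ] Tq [-0.0863  0.2328 -0.0568] w 0.013312163326977867
slide units [1.9561 0.6846 0.0013] rotz 0.14316387672509862
```

```bash
python3 -m creep '[{"rot":[0,0,0],"slide":[0,0,-0.015],"gripper":5}]'
python3 -m creep '[{"rot":[0,0,0.014],"slide":[0.1,0.05,0],"gripper":5},{"rot":[0,0,0.014],"slide":[0.2,0.05,0],"gripper":5},{"rot":[0,0,0.014],"slide":[0.22,0.05,0],"gripper":5},{"rot":[0,0,0.014],"slide":[0.22,0.05,0],"gripper":5},{"rot":[0,0,0.014],"slide":[0.22,0.05,0],"gripper":5},{"rot":[0,0,0.014],"slide":[0.22,0.05,0],"gripper":5},{"rot":[0,0,0.014],"slide":[0.22,0.05,0],"gripper":5},{"rot":[0,0,0.014],"slide":[0.22,0.05,0],"gripper":5},{"rot":[0,0,0.014],"slide":[0.2,0.06,0],"gripper":5},{"rot":[0,0,0.016],"slide":[0.15,0.06,0],"gripper":5}]'
python3 - <<'E'
from h import *
import cv2
rep((.501,-.0275,.162),.027)
for n in ("wrist","scene","top"): cv2.imwrite(f"pics/{n}4.png",viewer.capture(n)[:,:,::-1])
E
```

```text
clock: 6.15
eef_pos: [0.4492, -0.0797, 0.1621]
ee_rot: [-0.0, 0.644, 0.765, 0.0]
force: [0.6, 0.1, -1.5]
grip_width: 0.0138
clock: 7.4
eef_pos: [0.4567, -0.0292, 0.1623]
ee_rot: [-0.0, 0.697, 0.717, -0.0]
force: [-0.1, -0.2, -2.2]
grip_width: 0.0135
t 7.4 p [ 0.4567 -0.0292  0.1623] yawY 0.0271 tilt [-0.0003  0.0001] F [-0.1424 -0.1617 -2.2347] Tq [-0.1672  0.1543 -0.0038] w 0.01349834015844351
slide units [0.0198 1.7746 0.0113] rotz 7.996282258043719e-05
```

View pics/wrist4.png

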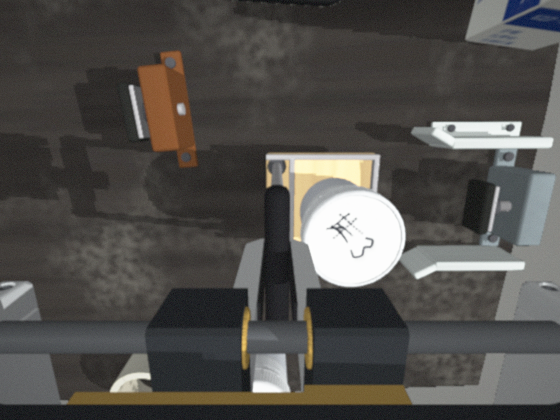

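View pics/scene4.png

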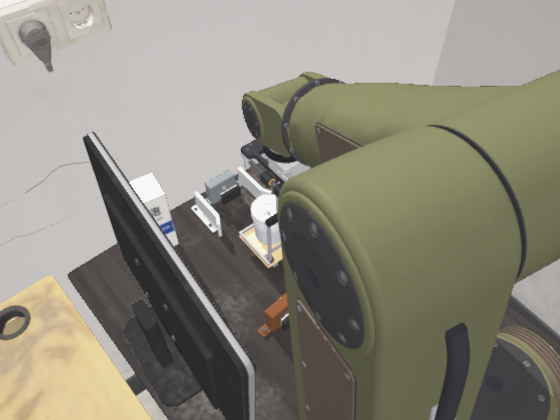

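View pics/top4.png

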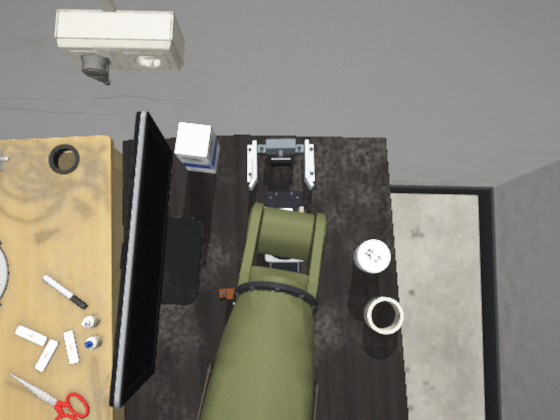

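```bash
python3 - <<'E'
import cv2
im=cv2.imread("pics/wrist4.png")
cv2.imwrite("pics/w4c.png",cv2.resize(im[110:290,255:560],None,fx=2.6,fy=2.6,interpolation=cv2.INTER_CUBIC))
E
```

```text
(no output)
```

View pics/w4c.png

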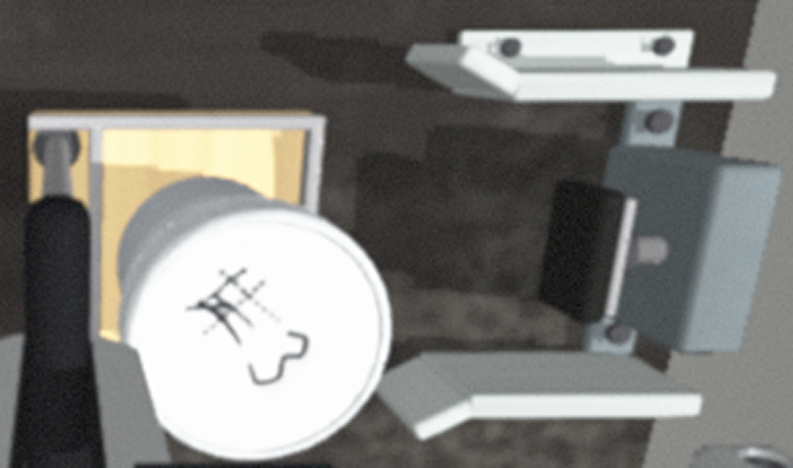

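```bash
python3 - <<'E'
from h import *
np.set_printoptions(precision=4,suppress=True)
W=lambda x,y,z:wray(255+x/2.6,110+y/2.6,z)
L1,L2=W(518,100,.046),W(775,97,.046);R1,R2=W(472,396,.046),W(700,394,.046)
a=lambda p,q:np.arctan2(q[1]-p[1],q[0]-p[0])
print(L1,L2,R1,R2,a(L1,L2),a(R1,R2))
print("bend pair yaw",-np.arctan2(L1[0]-R1[0],L1[1]-R1[1]), -np.arctan2(L2[0]-R2[0],L2[1]-R2[1]))
print("block top", W(720,165,.058),W(684,348,.058),W(779,168,.058),W(742,350,.058))
print("deck", W(30,117,.048),W(325,117,.048),a(W(30,117,.048),W(325,117,.048)),W(308,210,.048))
print("buffer front",W(635,200,.06),W(610,318,.06))
rep()
E
```

```text
[0.6162 0.0319 0.046 ] [0.7055 0.0355 0.046 ] [ 0.619  -0.0804  0.046 ] [ 0.7069 -0.0771  0.046 ] 0.04015064211260918 0.038181041671246356
bend pair yaw 0.025174770765269826 0.012225200300272597
block top [0.6822 0.0129 0.058 ] [ 0.6859 -0.0539  0.058 ] [0.7026 0.0124 0.058 ] [ 0.7072 -0.054   0.058 ]
deck [0.4462 0.0214 0.048 ] [0.5489 0.0243 0.048 ] 0.028658437944202687 [ 0.5467 -0.0088  0.048 ]
buffer front [0.6544 0.0003 0.06  ] [ 0.655  -0.0425  0.06  ]
t 7.55 p [ 0.4567 -0.0293  0.1623] yawY 0.0283 tilt [-0.0001  0.0003] F [ 0.2431  1.456  -4.4081] Tq [0.0981 0.0248 0.017 ] w 0.013557899117150447
```

The caddy is centred within about 1 mm and heading about 0.03 rad, with its nose roughly 142 mm before the stop origin. Next is about 45 mm straight on, which should leave the nose just outside the mouth.

```bash
python3 -m creep '[{"rot":[0,0,-0.003],"slide":[0.01,0.1,0.01],"gripper":5},{"rot":[0,0,0],"slide":[0,0.2,0],"gripper":5},{"rot":[0,0,0],"slide":[0,0.22,0],"gripper":5},{"rot":[0,0,0],"slide":[0,0.22,0],"gripper":5},{"rot":[0,0,0],"slide":[0,0.22,0],"gripper":5},{"rot":[0,0,0],"slide":[0,0.22,0],"gripper":5},{"rot":[0,0,0],"slide":[0,0.22,0],"gripper":5},{"rot":[0,0,0],"slide":[0,0.2,0],"gripper":5},{"rot":[0,0,0],"slide":[0,0.15,0],"gripper":5},{"rot":[0,0,0],"slide":[0,0.05,0],"gripper":5}]'
python3 - <<'E'
from h import *
import cv2
rep()
for n in ("wrist","scene"): cv2.imwrite(f"pics/{n}5.png",viewer.capture(n)[:,:,::-1])
im=cv2.imread("pics/wrist5.png")
cv2.imwrite("pics/w5c.png",cv2.resize(im[110:290,255:560],None,fx=2.6,fy=2.6,interpolation=cv2.INTER_CUBIC))
im=cv2.imread("pics/scene5.png")
cv2.imwrite("pics/s5c.png",cv2.resize(im[160:280,180:300],None,fx=4.8,fy=4.8,interpolation=cv2.INTER_CUBIC))
E
```

```text
clock: 8.8
eef_pos: [0.5019, -0.0279, 0.1621]
ee_rot: [0.0, 0.696, 0.718, 0.0]
force: [-0.9, 0.7, 2.4]
grip_width: 0.0138
t 8.8 p [ 0.5019 -0.0279  0.1621] yawY 0.031 tilt [ 0.0002 -0.    ] F [-0.8827  0.6979  2.366 ] Tq [0.1668 0.194  0.0635] w 0.013835153925663073
```

View pics/w5c.png

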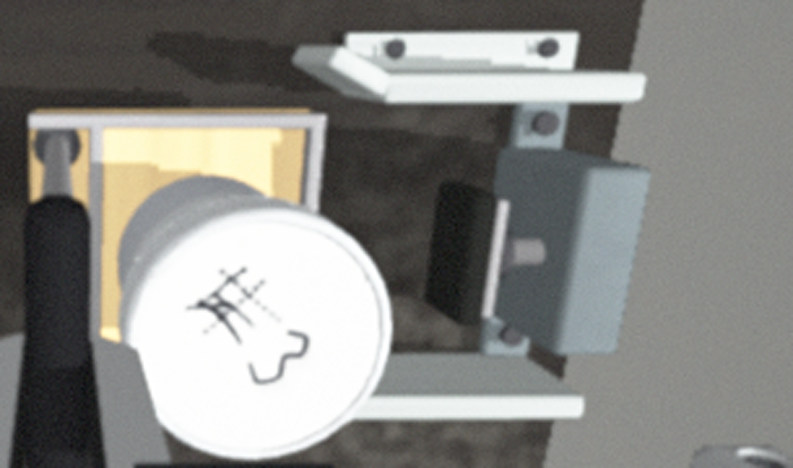

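View pics/s5c.png

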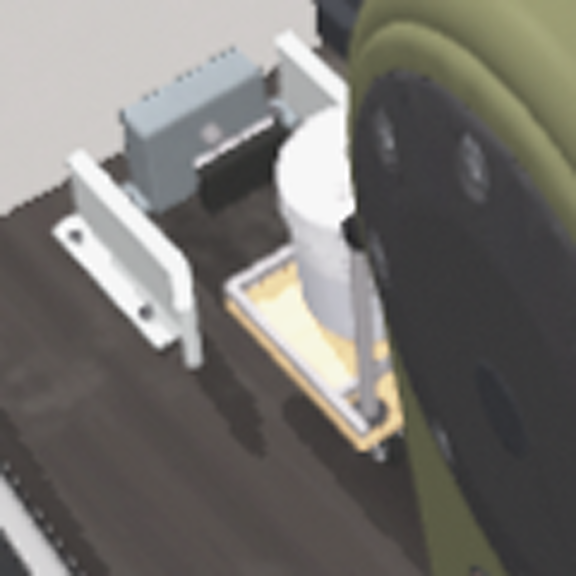

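```bash
python3 - <<'E'
from h import *
W=lambda x,y,z:wray(255+x/2.6,110+y/2.6,z)
np.set_printoptions(precision=4,suppress=True)
L1,L2=W(388,102,.046),W(645,99,.046);R1,R2=W(400,396,.046),W(583,395,.046)
a=lambda p,q:np.arctan2(q[1]-p[1],q[0]-p[0])
print(L1,L2,R1,R2,a(L1,L2),a(R1,R2))
d1,d2=W(28,116,.048),W(326,116,.048)
print("deck",d1,d2,a(d1,d2))
print("block front edge",W(585,168,.058),W(552,350,.058)); print("buffer",W(508,200,.06),W(484,318,.06))
E
```

```text
[0.6159 0.0316 0.046 ] [0.7053 0.0354 0.046 ] [ 0.6365 -0.0795  0.046 ] [ 0.7071 -0.0769  0.046 ] 0.04282840785974081 0.037062462522028626
deck [0.4906 0.023  0.048 ] [0.5942 0.0263 0.048 ] 0.03132844161516979
block front edge [0.6814 0.0123 0.058 ] [ 0.6832 -0.0542  0.058 ]
buffer [0.6559 0.0008 0.06  ] [ 0.6552 -0.042   0.06  ]
```

Caddy and bay agree within about 1 mm and 0.01 rad. I'll raise the grip to 60 N and drive in, stopping short of the earliest possible contact.

```bash
python3 -m creep '[{"rot":[0,0,-0.003],"slide":[0,0,0],"gripper":5},{"rot":[0,0,0],"slide":[0,0.1,0],"gripper":5},{"rot":[0,0,0],"slide":[0,0.2,0],"gripper":5},{"rot":[0,0,0],"slide":[0,0.2,0],"gripper":5},{"rot":[0,0,0],"slide":[0,0.2,0],"gripper":5},{"rot":[0,0,0],"slide":[0,0.2,0],"gripper":5},{"rot":[0,0,0],"slide":[0,0.2,0],"gripper":5},{"rot":[0,0,0],"slide":[0,0.2,0],"gripper":5},{"rot":[0,0,0],"slide":[0,0.1,0],"gripper":5},{"rot":[0,0,0],"slide":[0,0,0],"gripper":5}]' 60
python3 - <<'E'
from h import *
import cv2
rep()
cv2.imwrite(f"pics/wrist6.png",viewer.capture("wrist")[:,:,::-1])
im=cv2.imread("pics/wrist6.png")
cv2.imwrite("pics/w6c.png",cv2.resize(im[110:290,255:560],None,fx=2.6,fy=2.6,interpolation=cv2.INTER_CUBIC))
E
```

```text
clock: 10.15
eef_pos: [0.5369, -0.0267, 0.162]
ee_rot: [0.0, 0.695, 0.719, 0.0]
force: [1.8, 1.3, 1.1]
grip_width: 0.0135
t 10.15 p [ 0.5369 -0.0267  0.162 ] yawY 0.034 tilt [ 0.0004 -0.    ] F [1.8178 1.2823 1.1383] Tq [ 0.141  -0.312   0.0747] w 0.01350502708894011
```

View pics/w6c.png

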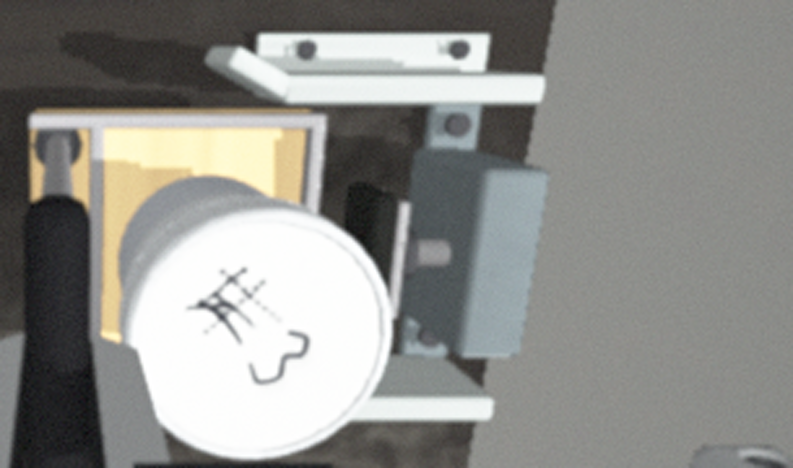

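```bash
python3 -m creep '[{"rot":[0,0,0],"slide":[0,0.06,0],"gripper":5},{"rot":[0,0,0],"slide":[0,0.06,0],"gripper":5},{"rot":[0,0,0],"slide":[0,0.06,0],"gripper":5},{"rot":[0,0,0],"slide":[0,0.06,0],"gripper":5},{"rot":[0,0,0],"slide":[0,0,0],"gripper":5}]'
python3 -m creep '[{"rot":[0,0,0],"slide":[0,0.06,0],"gripper":5},{"rot":[0,0,0],"slide":[0,0,0],"gripper":5}]'
python3 -m creep '[{"rot":[0,0,0],"slide":[0,0.06,0],"gripper":5},{"rot":[0,0,0],"slide":[0,0,0],"gripper":5}]'
python3 - <<'E'
from h import *
import cv2
rep()
cv2.imwrite(f"pics/wrist7.png",viewer.capture("wrist")[:,:,::-1])
im=cv2.imread("pics/wrist7.png")
cv2.imwrite("pics/w7c.png",cv2.resize(im[110:290,255:560],None,fx=2.6,fy=2.6,interpolation=cv2.INTER_CUBIC))
E
```

```text
clock: 10.82
eef_pos: [0.5427, -0.0265, 0.162]
ee_rot: [0.0, 0.695, 0.719, 0.0]
force: [0.5, 0.8, 2.1]
grip_width: 0.0135
clock: 11.08
eef_pos: [0.5442, -0.0265, 0.1621]
ee_rot: [0.0, 0.695, 0.719, 0.0]
force: [-0.1, 1.8, 1.3]
grip_width: 0.0134
clock: 11.32
eef_pos: [0.5457, -0.0264, 0.1621]
ee_rot: [0.0, 0.695, 0.719, 0.0]
force: [-0.5, 1.4, 2.6]
grip_width: 0.0133
t 11.325 p [ 0.5457 -0.0264  0.1621] yawY 0.034 tilt [ 0.0001 -0.    ] F [-0.549   1.3669  2.6306] Tq [0.1577 0.0216 0.0489] w 0.013313814415606064
```

View pics/w7c.png

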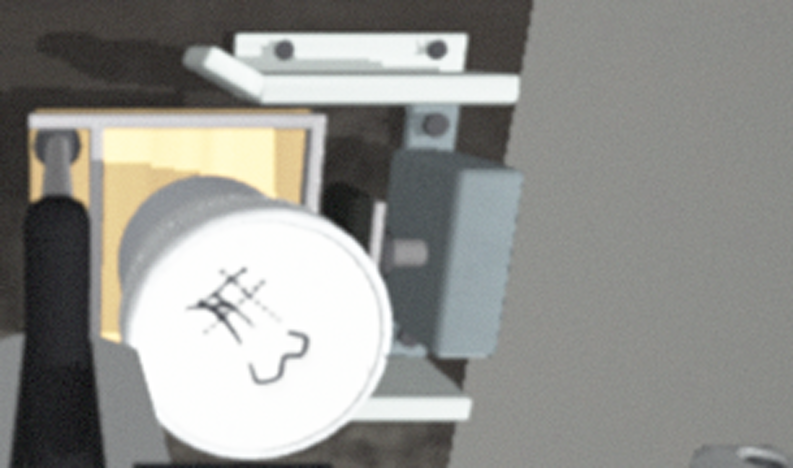

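The buffer at about (350,210) in the crop is nearly at the nose, and there's no contact force yet. I'll go on in 1 mm steps.

```bash
python3 -m creep '[{"rot":[0,0,0],"slide":[0,0.04,0],"gripper":5},{"rot":[0,0,0],"slide":[0,0,0],"gripper":5}]' | grep -E "pos|force"
python3 -m creep '[{"rot":[0,0,0],"slide":[0,0.04,0],"gripper":5},{"rot":[0,0,0],"slide":[0,0,0],"gripper":5}]'| grep -E "pos|force"
python3 -m creep '[{"rot":[0,0,0],"slide":[0,0.04,0],"gripper":5},{"rot":[0,0,0],"slide":[0,0,0],"gripper":5}]'| grep -E "pos|force"
```

```text
eef_pos: [0.5467, -0.0264, 0.1621]
force: [-0.8, 0.8, 2.1]
eef_pos: [0.5477, -0.0263, 0.1621]
force: [-0.2, 0.7, 2.8]
eef_pos: [0.5487, -0.0263, 0.1621]
force: [-0.8, 1.2, 2.3]
```

```bash
python3 -m creep '[{"rot":[0,0,0],"slide":[0,0.04,0],"gripper":5},{"rot":[0,0,0],"slide":[0,0,0],"gripper":5}]' | grep -E "pos|force"
python3 -m creep '[{"rot":[0,0,0],"slide":[0,0.04,0],"gripper":5},{"rot":[0,0,0],"slide":[0,0,0],"gripper":5}]'| grep -E "pos|force"
python3 -m creep '[{"rot":[0,0,0],"slide":[0,0.04,0],"gripper":5},{"rot":[0,0,0],"slide":[0,0,0],"gripper":5}]'| grep -E "pos|force"
```

```text
eef_pos: [0.5497, -0.0263, 0.1621]
force: [-0.5, 0.9, 3.6]
eef_pos: [0.5507, -0.0263, 0.1621]
force: [-0.9, 0.7, 2.9]
eef_pos: [0.5517, -0.0262, 0.1621]
force: [-0.5, 0.6, 2.9]
```

```bash
python3 -m creep '[{"rot":[0,0,0],"slide":[0,0.04,0],"gripper":5},{"rot":[0,0,0],"slide":[0,0,0],"gripper":5}]' | grep -E "pos|force"
python3 -m creep '[{"rot":[0,0,0],"slide":[0,0.04,0],"gripper":5},{"rot":[0,0,0],"slide":[0,0,0],"gripper":5}]'| grep -E "pos|force"
python3 -m creep '[{"rot":[0,0,0],"slide":[0,0.04,0],"gripper":5},{"rot":[0,0,0],"slide":[0,0,0],"gripper":5}]'| grep -E "pos|force"
```

```text
eef_pos: [0.5527, -0.0262, 0.1621]
force: [-1.3, 0.8, 3.1]
eef_pos: [0.5537, -0.0261, 0.1621]
force: [-0.4, 0.9, 3.2]
eef_pos: [0.5547, -0.0261, 0.1621]
force: [-1.7, 0.9, 3.8]
```

```bash
python3 -m creep '[{"rot":[0,0,0],"slide":[0,0.04,0],"gripper":5},{"rot":[0,0,0],"slide":[0,0,0],"gripper":5}]' | grep -E "pos|force"
python3 -m creep '[{"rot":[0,0,0],"slide":[0,0.04,0],"gripper":5},{"rot":[0,0,0],"slide":[0,0,0],"gripper":5}]'| grep -E "pos|force"
python3 - <<'E'
from h import *
import cv2
rep()
cv2.imwrite(f"pics/wrist8.png",viewer.capture("wrist")[:,:,::-1])
im=cv2.imread("pics/wrist8.png")
cv2.imwrite("pics/w8c.png",cv2.resize(im[110:290,255:560],None,fx=2.6,fy=2.6,interpolation=cv2.INTER_CUBIC))
E
```

```text
eef_pos: [0.5555, -0.0261, 0.1621]
force: [-3.2, 1.2, 4.2]
eef_pos: [0.5563, -0.0261, 0.1621]
force: [-4.8, 0.2, 6.4]
t 14.125 p [ 0.5563 -0.0261  0.1621] yawY 0.034 tilt [-0.0011 -0.    ] F [-4.7832  0.2167  6.4123] Tq [0.1127 0.8921 0.0238] w 0.013169715411808159
```

View pics/w8c.png

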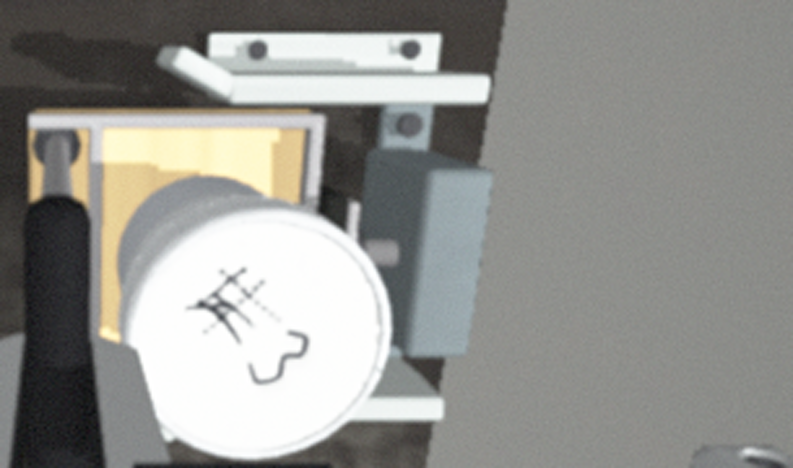

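Contact is made: the force climbs by 1.6 N per commanded mm, and the nose meets the buffer at about (335,215). The rail gap is unchanged. I'll press on to about 10 N.

```bash
python3 -m creep '[{"rot":[0,0,0],"slide":[0,0.06,0],"gripper":5},{"rot":[0,0,0],"slide":[0,0,0],"gripper":5}]' | grep -E "pos|force"
python3 -m creep '[{"rot":[0,0,0],"slide":[0,0.04,0],"gripper":5},{"rot":[0,0,0],"slide":[0,0,0],"gripper":5}]'| grep -E "pos|force"
```

```text
eef_pos: [0.5575, -0.026, 0.1622]
force: [-8.3, 0.6, 9.3]
eef_pos: [0.5583, -0.026, 0.1623]
force: [-11.3, 1.2, 10.3]
```

```bash
python3 -m creep '[{"rot":[0,0,0],"slide":[0,0,0],"gripper":5},{"rot":[0,0,0],"slide":[0,0,0],"gripper":5},{"rot":[0,0,0],"slide":[0,0,0],"gripper":5},{"rot":[0,0,0],"slide":[0,0,0],"gripper":5},{"rot":[0,0,0],"slide":[0,0,0],"gripper":5},{"rot":[0,0,0],"slide":[0,0,0],"gripper":5}]'
python3 -m creep '[{"rot":[0,0,0],"slide":[0,-0.04,0],"gripper":5},{"rot":[0,0,0],"slide":[0,-0.04,0],"gripper":5},{"rot":[0,0,0],"slide":[0,-0.04,0],"gripper":5},{"rot":[0,0,0],"slide":[0,-0.03,0],"gripper":5},{"rot":[0,0,0],"slide":[0,0,0],"gripper":5},{"rot":[0,0,0],"slide":[0,0,0],"gripper":5}]'
python3 - <<'E'
from h import *
rep()
E
```

```text
clock: 15.42
eef_pos: [0.5583, -0.026, 0.1623]
ee_rot: [-0.001, 0.695, 0.719, -0.001]
force: [-9.6, 0.2, 9.7]
grip_width: 0.0135
clock: 16.18
eef_pos: [0.5554, -0.026, 0.1621]
ee_rot: [-0.0, 0.695, 0.719, 0.0]
force: [-3.2, 0.5, 4.3]
grip_width: 0.0138
t 16.175 p [ 0.5554 -0.026   0.1621] yawY 0.034 tilt [-0.0001  0.0001] F [-3.1656  0.4764  4.3336] Tq [0.1915 0.3566 0.0208] w 0.013770097155976432
```

```bash
python3 -m creep '[{"rot":[0,0,0],"slide":[0,-0.04,0],"gripper":5},{"rot":[0,0,0],"slide":[0,-0.04,0],"gripper":5},{"rot":[0,0,0],"slide":[0,0,0],"gripper":5},{"rot":[0,0,0],"slide":[0,0,0],"gripper":5}]'
python3 - <<'E'
from h import *
rep()
E
```

```text
clock: 16.68
eef_pos: [0.5534, -0.0262, 0.162]
ee_rot: [0.0, 0.695, 0.719, 0.0]
force: [1.0, -0.2, 2.1]
grip_width: 0.0133
t 16.675 p [ 0.5534 -0.0262  0.162 ] yawY 0.034 tilt [0.0001 0.    ] F [ 0.9599 -0.1921  2.0616] Tq [ 0.026  -0.2753 -0.0001] w 0.01331500123192751
```

The buffer is unloaded, so I'll open the fingers and rise straight up.

```bash
python3 -m creep '[{"rot":[0,0,0],"slide":[0,0,0],"gripper":16},{"rot":[0,0,0],"slide":[0,0,0],"gripper":20},{"rot":[0,0,0],"slide":[0,0,0],"gripper":30},{"rot":[0,0,0],"slide":[0,0,0],"gripper":40},{"rot":[0,0,0],"slide":[0,0,0],"gripper":40},{"rot":[0,0,0],"slide":[0,0,0],"gripper":40}]' 5
python3 - <<'E'
from h import *
import cv2
rep()
cv2.imwrite(f"pics/wrist9.png",viewer.capture("wrist")[:,:,::-1])
E
python3 -m creep '[{"rot":[0,0,0],"slide":[0,0,-0.2],"gripper":40},{"rot":[0,0,0],"slide":[0,0,-0.5],"gripper":40},{"rot":[0,0,0],"slide":[0,0,-0.5],"gripper":40},{"rot":[0,0,0],"slide":[0,0,-0.5],"gripper":40},{"rot":[0,0,0],"slide":[0,0,-0.5],"gripper":40},{"rot":[0,0,0],"slide":[0,0,-0.5],"gripper":40},{"rot":[0,0,0],"slide":[0,0,-0.3],"gripper":40}]'
python3 - <<'E'
from h import *
import cv2
rep()
for n in ("wrist","scene"): cv2.imwrite(f"pics/{n}10.png",viewer.capture(n)[:,:,::-1])
E
```

```text
clock: 17.42
eef_pos: [0.5534, -0.0262, 0.1621]
ee_rot: [-0.0, 0.695, 0.719, -0.0]
force: [0.7, 0.9, 0.1]
grip_width: 0.0398
t 17.425 p [ 0.5534 -0.0262  0.1621] yawY 0.034 tilt [-0. -0.] F [0.6887 0.9206 0.0508] Tq [-0.0348 -0.0458  0.0068] w 0.03984750145095817
clock: 18.35
eef_pos: [0.5535, -0.0262, 0.238]
ee_rot: [0.0, 0.695, 0.719, 0.0]
force: [0.0, -0.8, -0.8]
grip_width: 0.0403
t 18.35 p [ 0.5535 -0.0262  0.238 ] yawY 0.034 tilt [ 0.0007 -0.0001] F [ 0.0087 -0.7667 -0.7602] Tq [-0.0392 -0.0862  0.016 ] w 0.04027945196821969
```

View pics/wrist9.png

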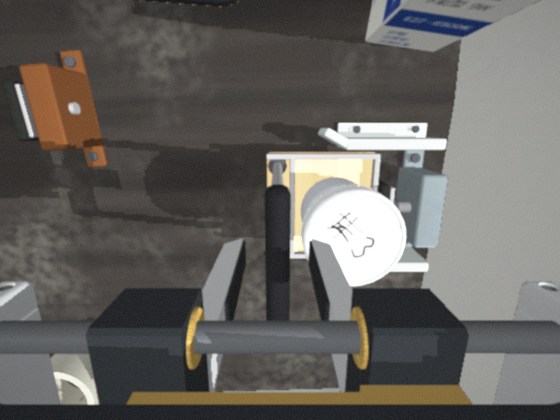

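View pics/wrist10.png

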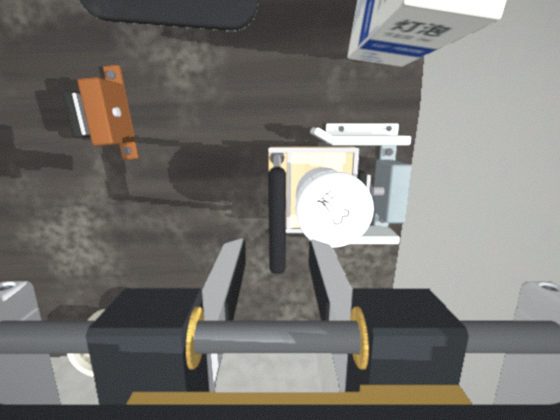

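Both wrist views show the caddy in the bay, the fingers clear of the bar at (278,220) and the jar upright. I'll back away for a clear final look.

```bash
python3 -m creep '[{"rot":[0,0,0],"slide":[-0.3,-0.4,-0.3],"gripper":40},{"rot":[0,0,0],"slide":[-0.9,-0.8,-0.5],"gripper":40},{"rot":[0,0,0],"slide":[-1,-1,-0.3],"gripper":40},{"rot":[0,0,0],"slide":[-1,-1,0],"gripper":40},{"rot":[0,0,0],"slide":[-1,-1,0],"gripper":40},{"rot":[0,0,0],"slide":[-1,-1,0],"gripper":40},{"rot":[0,0,0],"slide":[-1,-0.9,0],"gripper":40},{"rot":[0,0,0],"slide":[-1,-0.5,0],"gripper":40},{"rot":[0,0,0],"slide":[-1,0,0],"gripper":40},{"rot":[0,0,0],"slide":[-0.5,0,0],"gripper":40}]'
python3 - <<'E'
from h import *
import cv2
rep()
for n in ("top","scene"): cv2.imwrite(f"pics/{n}11.png",viewer.capture(n)[:,:,::-1])
im=cv2.imread("pics/top11.png"); cv2.imwrite("pics/t11c.png",cv2.resize(im[125:255,225:345],None,fx=4.5,fy=4.5,interpolation=cv2.INTER_CUBIC))
im=cv2.imread("pics/scene11.png"); cv2.imwrite("pics/s11c.png",cv2.resize(im[160:270,180:320],None,fx=5,fy=5,interpolation=cv2.INTER_CUBIC))
E
```

```text
clock: 19.7
eef_pos: [0.3952, -0.2501, 0.2646]
ee_rot: [-0.0, 0.695, 0.719, -0.0]
force: [-0.1, -0.2, 0.5]
grip_width: 0.04
t 19.7 p [ 0.3952 -0.2501  0.2646] yawY 0.0328 tilt [-0.0002  0.0001] F [-0.0613 -0.1868  0.5183] Tq [-0.0404 -0.0751  0.0294] w 0.04002624458139811
```

View pics/t11c.png

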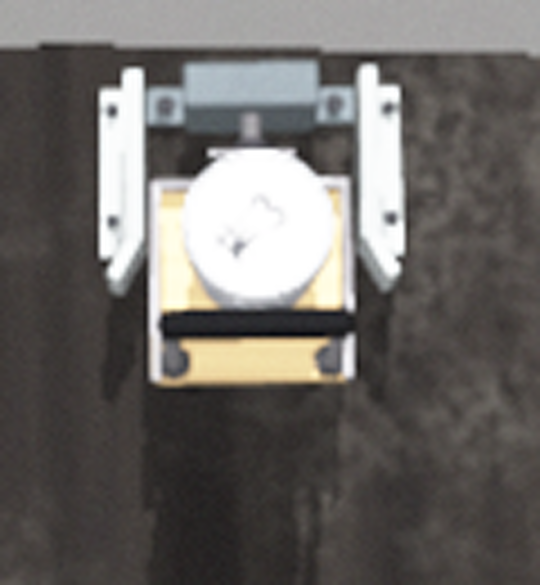

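View pics/s11c.png

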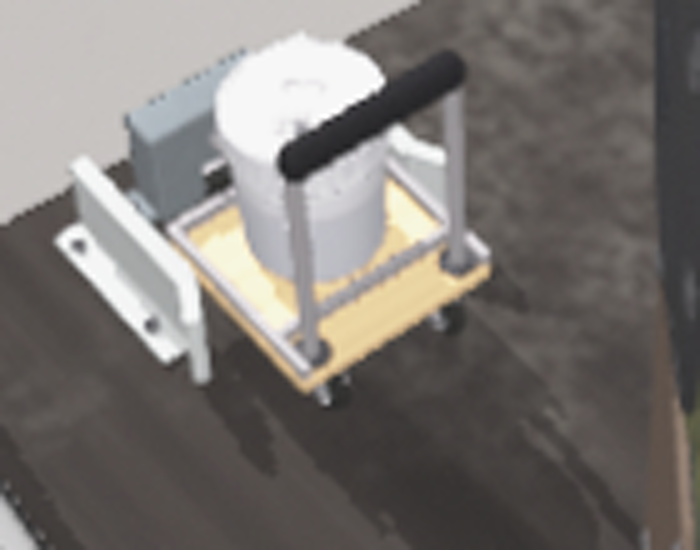

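The close views show the caddy centred between the rails, nose at the stop and jar upright. Both rear castors, at (335,390) and (450,320) in the scene crop, trail toward the bar side.

```bash
python3 - <<'E'
from h import *
c=viewer.calibration("top"); np.set_printoptions(precision=4,suppress=True)
T=lambda x,y,z:ray(c,225+x/4.5,125+y/4.5,z)
print([T(x,y,.048) for x,y in((149,183),(352,180),(355,380),(150,382))], ray(c,372,256,.087))
print(bot.hand_in())
E
```

```text
[array([0.6411, 0.029 , 0.048 ]), array([ 0.6451, -0.0751,  0.048 ]), array([ 0.5416, -0.0782,  0.048 ]), array([0.5382, 0.0257, 0.048 ])] [ 0.4376 -0.2262  0.087 ]
the job is handed in; nothing more can be done
None
```

The caddy is parked in the bay and the job is handed in at about 20 s of the 72 s allowed; no verdict was reported.

**What I did:**
- I pinched the bar and drove about 25 mm forward. I then shifted about 50 mm left while turning to the bay heading, and drove about 45 mm straight to just outside the mouth.
- I drove in and found the buffer by feel. I pressed at about 10 N for just over half a second; the highest reading was 11.3 N.
- I eased off to no load, opened the fingers and moved the arm clear.

**Last checks:**
- **Position:** the nose is about 45 mm in front of the stop's origin and within about 2 mm of the centre line. The heading is within about 0.01 rad of the bay's.
- **Jar and caddy:** the jar stands upright on the deck and the fingers are clear of the bar.
- **Rails:** sideways force at the wrist stayed under 2 N in every reading I took in the bay.
- **Other objects:** nothing touched the spare jar, the carton or the brown block. I re-measured only the spare jar, which was within about 2 mm of where it started.

**Not confirmed:**
- The two rear castors were seen trailing at the end. The front two were hidden, so their being straight is inferred from the path driven.
- I could not see any castor clearly at the mouth, so step 1 also rests on that path.
- The cameras gave the bay's yaw as anything from about 0.02 to 0.04 rad, which is well inside the tolerance.

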